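# Lock the board holder with its quarter-turn key

## Robot

A 6-joint arm with a two-finger parallel gripper is mounted at the origin on the work surface. World frame = base frame: x ahead of the robot, y to its left, z up, the work surface at z = 0. Lengths are in mm, angles in rad, forces in N, time in s.
With the tool pointing down it reaches from about 300 to 1000 mm from the base axis. Payload 5.1 kg.
Tool frame: the origin (TCP) lies midway between the tips of the shut fingers; the grasp point (between the pads) lies 19 mm behind it; z points along the fingers, y is the direction in which the jaws open and shut (so a half turn about z gives the same grasp; the last joint's range is limited). The gripper opens to 95 mm and grips with 3 to 60 N. Pads are 20 mm wide; open, the fingers measure 119 mm over their backs; the gripper's body (75 mm by 180 mm) begins 59 mm behind the grasp point.
Start: joints at [-1.246, 0.124, 1.65, -0, 1.367, -0.083], TCP at [257.751, -596.698, 214.656] pointing down, gripper open.
Joint ranges: [-2.61, 2.61], [-1.02, 2.33], [0.03, 2.71], [-1.35, 4.49], [0.32, 2.68], [-2.91, 2.91]. Speed limits (rad/s): [2.57, 2.57, 3.14, 3.14, 3.14, 3.14].

## Interface

Orientations are given as a unit quaternion [w, x, y, z].
In Python, from cell import read_state, get_image, calibration, hand_in gives the robot as it stands. The module is installed in compiled form; this text tells all that it offers.
- The arm moves only by the tool play_rows, never from a script. Its argument "increments" is a list of rows, each a list of 7 numbers: the shift along the tool's x, y, z in mm, then the turn, a rotation vector about the tool's x, y, z in rad, then the opening in per cent of the stroke, from 0 (shut) to 100 (fully open). In form: [[tx, ty, tz, wx, wy, wz, gripper], ...]. A call has 1 to 20 rows; each row shifts and turns the commanded pose from where the row before left it, along the tool's axes as they then stand; what a row does not reach is not made up. A row lasts 1/8 s, in which the tool goes at most 62.5 mm and 10.7 degrees, less where a joint would pass 70% of its speed; a pose out of reach is approached as far as the arm can. A call is refused whole if a number of a shift passes 62.5 or a number of a turn 0.188, either way. A call with a gripper value outside its range is refused whole. The fingers move at their own pace and stop on an object; "newtons" is the grip in N (left out, the last holds). Time passes only in rows, so rows that do not move let the fingers close. It gives the time, the measured TCP pose, the force and the opening at its end, in the units of the state.
- read_state(): the state, without advancing time (a new reading comes with each control period).
- get_image(name): name is "side" or "top"; returns the picture (400x640x3 uint8, red, green, blue); there is no depth.
- calibration(name): a dict with "fx", "fy", "cx", "cy" (pixels), "k1" (the pictures are not rectified: a ray, as slopes to the right and down, at radius r is drawn at 1 + k1 r^2 times it, then the intrinsics apply), "rvec" (rotation vector, rad) and "tvec" (3), from world to camera coordinates, as OpenCV has them. Camera axes: x right, y down, z forward; pixel columns grow to the right and rows downward; lengths in mm; the calibration is good to about 2 mm. A picture is of the moment at which its call begins. calibration takes no time and is no camera call.
- hand_in(): hands the job in, once; it reports no verdict.
The state is a dict: "time_s": time; "joint_positions": joint angles; "qvel": joint speeds; "effort": joint torques, N m; "tcp_pos": TCP position; "ee_rot": TCP orientation; "ft_force": force on the tool from outside, world axes, zero at the start; "ft_torque": the same for the moment, N m; "width": finger opening in mm.
Only numpy, scipy, OpenCV 4.12 (cv2) and the standard library are available. Lean on these libraries where they do the work, as an engineer would, in place of code of your own. Each camera call takes 0.05 s, during which the arm holds its last target.

## Task

Take the orange-handled key out of its blue rest, feel for the slot in the metal plate of the board holder and pass the key's T-head down through it, press it down against the spring pad inside, turn it a quarter turn and let it come up so that the head seats in the groove under the plate. Feel your way gently, never bearing on the holder with the key by more than 40 N, and leave the key standing locked with the spool, the bottle and the screwdriver left where they are.

Things in the scene. Friction and masses are not known exactly. Their poses are not given: they have to be found in the camera images.
- key_grip (a point): Centre of the orange grip of the key: 30 mm along x, 10 mm thick along y (pinch it across this), 40 mm tall. The key stands upright, z up, 65 mm tall, about 80 g; this point is 47 mm above its foot. Below the grip is a dark collar, 26 mm across, 4 mm thick, by which the key hangs in the rest: lift it over 21 mm to clear.
- key_foot (a point): Middle of the underside of the key's foot. The foot is a steel T-head, 30 mm long (key x, parallel to the grip) by 8 mm thick (key y) by 8 mm high; above it a round shank 8 mm across and 13 mm long up to the collar.
- rest: Blue block, fixed, 60 x 44 x 40 mm high, origin at the centre of its underside; a 37 x 14 mm hole holds the key's T-head, long side along its x.
- holder: Black board holder, fixed, origin at the centre of its underside, z up: a block 110 (x) by 100 (y) mm with a bright metal slot plate on top, its top 50 mm above the bench, between two black rails 2 mm higher at the -x and +x sides. Beyond the +x side a lower grey ledge, 30 mm high, carries a green circuit board.
- holder_top (a point): Middle of the holder at the top of its metal plate (6 mm thick); axes as the holder's. The plate's slot is 33 mm long (x) by 10.5 mm wide (y). The plate was set by hand, stiffly, along y: the slot's centre lies at this point's x but anywhere from 2 to 16 mm off it towards +y. That is not measured: find it by touch or eye.
- pad (a joint): Spring pad under the slot, pushed down by the foot: 0 at rest, its face 10 mm under the plate's top, m of travel downward. Yields at 3 N, 6 N when 11 mm down. The foot must be 17.5 to 21 mm under the plate's top (collar touches at 21) for the head to turn, either way.
- groove (a point): Height of the plate's underside, middle of the holder. 3 mm high ribs under the plate leave a 12 mm wide groove across the slot (along y) at the slot's true centre. A head turned a quarter turn and let up is lifted into it by the spring: foot 14 mm below the plate's top, grip centre 33 mm above it. Turned too little, it stops 3 mm lower, under the ribs.
- spool: Bystander: loose white spool with copper winding, 56 mm across, 42 mm high, origin at the centre of its underside.
- flux: Bystander: loose amber bottle with a black cap, 32 mm across, 75 mm high, origin at the centre of its underside.
- driver: Bystander: loose screwdriver lying on the bench, about 150 mm long, red handle.

How it is judged (in metres and radians):
On the way, in this order (a step that is already met when the one before it is completed fails the run):
1. the key is lifted out of its rest (distance of key_grip from where it was at the start of the episode above 0.022 m and contact force between key and rest below 0.01 N and contact force between key and the fingers above 0.5 N), for 0.1 s.
2. the T-head is through the slot, lengthwise, and pressed down on the spring pad below the ribs (z of key_grip in the frame of holder_top below 0.0305 m and horizontal distance between key_grip and holder_top below 0.021 m and angle between key_grip's own z axis and vertical below 0.2 rad and angle between the x axis of key_grip and the x axis of holder_top, either way round below 0.35 rad), for 0.05 s.
At the end, for the whole second after the job is handed in: The key is released, at rest and upright (0.15 rad) in the slot, T-head across the slot (0.25 rad) and seated in the groove: grip centre 31.5 to 35.2 mm above the plate's top, within 21 mm of the holder's middle; spool, bottle and screwdriver within 20 mm of where they were (z of key_grip in the frame of holder_top between 0.0315 and 0.0352 m and horizontal distance between key_grip and holder_top below 0.021 m and angle between the x axis of key_grip and the y axis of holder_top, either way round below 0.25 rad and angle between key_grip's own z axis and vertical below 0.15 rad and linear speed of key below 0.02 m/s and distance of each of spool, flux, driver from where it was at the start of the episode below 0.02 m); the robot touches nothing.
It fails at once if the key bears on the board holder with more than 40 N (contact force between key and holder above 40 N).
It fails at once if a bystander is moved by 20 mm or more (distance of any of spool, flux, driver from where it was at the start of the episode above 0.02 m).
It also fails if it takes over 64 s, if anything falls off the work surface, if the arm or the gripper's body presses on something with over 40 N, if the wrist force passes 120 N, or if a joint passes its speed limit or range.

## Working session

There is one attempt and no reset: what is moved stays moved. The work goes in short steps, Python scripts to look and compute and a tool call to move; the robot and the scene stay as the last step left them, time stands still between calls to the robot, and variables do not carry over. Pictures are saved under pics/ and viewed, and the job is handed in when it is done.

Besides the shell and the picture viewer there is one more tool, called after "Request:" as name(argument=value, ...) on one line, values as JSON. play_rows: Moves the arm, as the interface text tells. Its arguments: {"type":"object","properties":{"increments":{"type":"array","items":{"type":"array","items":{"type":"number"}}},"newtons":{"type":"number"}},"required":["increments"]}

```bash
mkdir -p pics
python3 - <<'E'
from cell import *
import cv2
for n in("side","top"):
    im=get_image(n); cv2.imwrite(f"pics/{n}0.png",im[:,:,::-1]); print(n,calibration(n))
print(read_state())
E
```

```text
side {'fx': 519.5510646397469, 'fy': 519.5510646397469, 'cx': 318.25587459128457, 'cy': 199.02214058429573, 'k1': -0.030867073240408376, 'rvec': array([ 0.57593499, -2.5826291 ,  1.28951188]), 'tvec': array([ 468.82179936,  191.39314039, 1011.30594174])}
top {'fx': 476.6129182777981, 'fy': 476.6129182777981, 'cx': 317.82798664520027, 'cy': 199.12924752690842, 'k1': -0.0006593222010251904, 'rvec': array([ 2.18519895, -2.13132299,  0.14299972]), 'tvec': array([ -20.95340727,  508.14186013, 1149.58787903])}
{'time_s': 0.1, 'joint_positions': array([-1.24560581e+00,  1.24461480e-01,  1.65154715e+00, -1.54884573e-05,
        1.36750797e+00, -8.26416231e-02]), 'qvel': array([ 0.00014253,  0.00026163, -0.00377378, -0.00060205,  0.00025981,
       -0.00098519]), 'effort': array([ 4.07412499e-04, -4.18880045e+01, -3.61096609e+01,  7.77285872e-02,
        4.61379555e-02, -5.01352338e-05]), 'tcp_pos': array([ 257.55842203, -596.15195443,  213.49026132]), 'ee_rot': array([-9.53990749e-04,  9.79280291e-01,  2.02507252e-01, -1.23904611e-04]), 'ft_force': array([ 0.77941035,  0.49731877, -0.06430723]), 'ft_torque': array([-0.01273227, -0.00232057, -0.01521917]), 'width': 95.45486873712714}
```

View pics/side0.png

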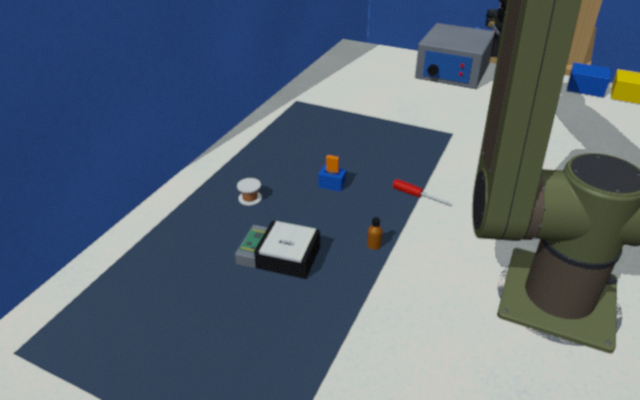

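View pics/top0.png

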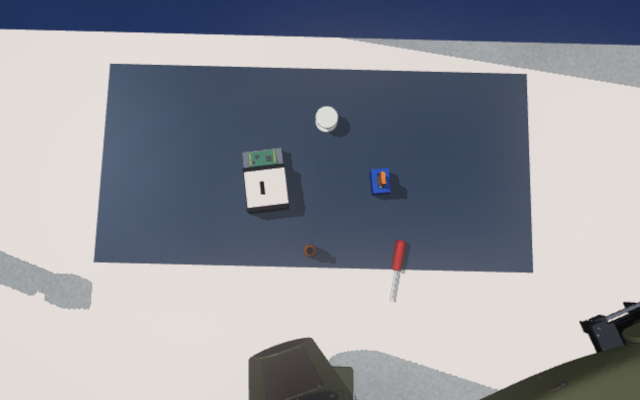

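The top view shows the holder near (266,190), the slot near (263,188) and the key and rest near (381,181). The spool is at (327,119), the bottle at (310,250) and the driver at (398,265). I'll enlarge these areas.

Run:
```python
import cv2
t=cv2.imread("pics/top0.png"); s=cv2.imread("pics/side0.png")
def c(im,x,y,w,h,f,n): cv2.imwrite("pics/"+n,cv2.resize(im[y:y+h,x:x+w],None,fx=f,fy=f,interpolation=cv2.INTER_CUBIC))
c(t,236,142,64,76,8,"c1.png"); c(t,360,160,45,45,12,"c2.png")
c(s,230,215,100,65,8,"c3.png"); c(s,310,145,50,50,12,"c4.png")
```

```text
(no output)
```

View pics/c1.png

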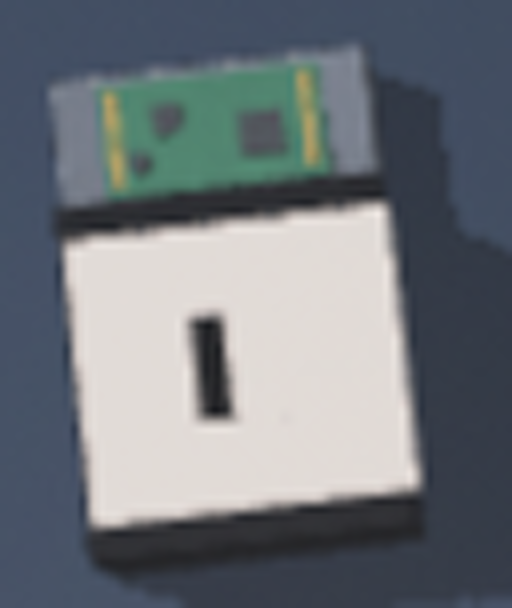

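View pics/c2.png

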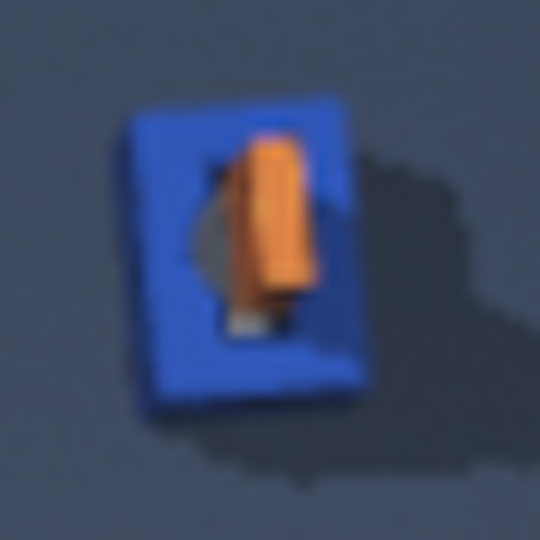

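View pics/c3.png

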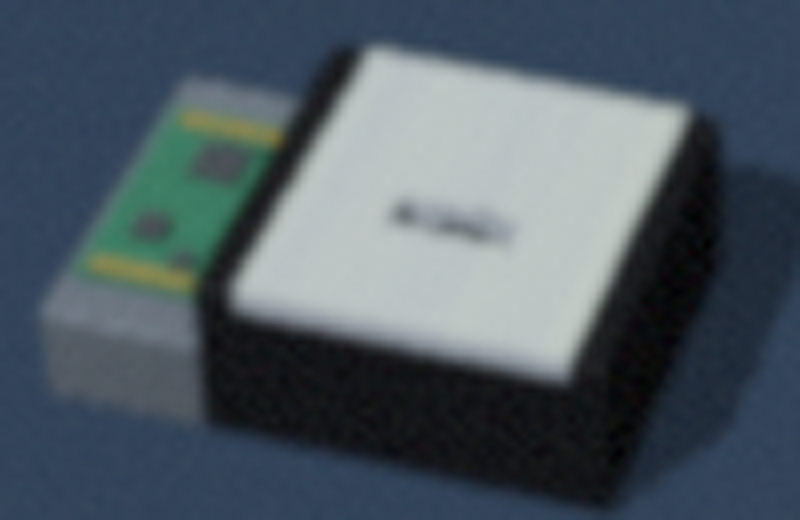

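View pics/c4.png

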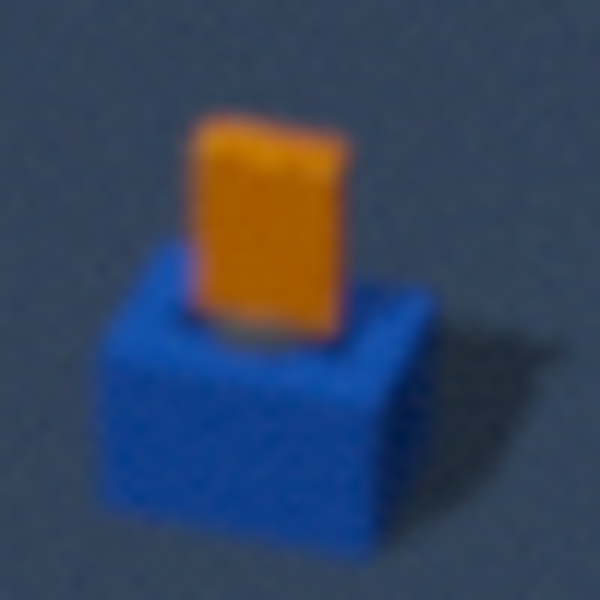

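```bash
cat > h.py <<'E'
import numpy as np,cv2
from cell import *
def setup(n):
    c=calibration(n);K=np.array([[c['fx'],0,c['cx']],[0,c['fy'],c['cy']],[0,0,1]]);d=np.array([c['k1'],0,0,0.])
    R,_=cv2.Rodrigues(np.array(c['rvec']));return K,d,R,np.array(c['tvec']),np.array(c['rvec'])
def px2w(n,uv,z):
    K,d,R,t,_=setup(n)
    p=cv2.undistortPoints(np.array(uv,float).reshape(-1,1,2),K,d).reshape(-1,2)
    r=np.c_[p,np.ones(len(p))]@R; o=-R.T@t
    z=np.broadcast_to(z,len(p)); s=(z-o[2])/r[:,2]; return o+r*s[:,None]
def w2px(n,P):
    K,d,R,t,rv=setup(n); return cv2.projectPoints(np.array(P,float).reshape(-1,1,3),rv,t,K,d)[0].reshape(-1,2)
def crop(pts,x,y,f): return (np.array(pts,float)+.5)/f-.5+[x,y]
E
python3 - <<'E'
from h import *
np.set_printoptions(precision=1,suppress=True)
def show(n,q,z):
    w=px2w(n,q,z); print(w[:,:2].tolist().__repr__()[:0],w, 'mean',w.mean(0), 'sides',[np.linalg.norm(w[i]-w[i-1]) for i in range(4)],
     'ang',[np.degrees(np.arctan2(*(w[(i+1)%4]-w[i])[[1,0]])) for i in range(4)])
print("cams",[-setup(n)[2].T@setup(n)[3] for n in("top","side")])
C1=lambda p:crop(p,236,142,8);C2=lambda p:crop(p,360,160,12);C3=lambda p:crop(p,230,215,8);C4=lambda p:crop(p,310,145,12)
print("plate top");show("top",C1([(62,240),(388,205),(422,488),(92,527)]),50)
print("slot top");show("top",C1([(188,317),(220,315),(234,415),(200,419)]),50)
print("rest top");show("top",C2([(130,112),(343,97),(370,385),(148,405)]),40)
print("grip top");show("top",C2([(250,138),(300,135),(318,285),(268,290)]),84)
print("plate side");show("side",C3([(360,45),(692,105),(570,380),(230,305)]),50)
print("slot side");print(px2w("side",C3([(393,210),(510,232)]),50))
print("grip side top",px2w("side",C4([(200,120),(345,140)]),84), "grip bottom front", px2w("side",C4([(198,312),(340,335)]),44))
print("rest side",px2w("side",C4([(100,350),(378,392),(435,295),(165,240)]),40))
E
```

```text
cams [array([ 358.9,   -3.7, 1204.7]), array([126.4, 826.6, 761.6])]
plate top
 [[569.9 176.6  50. ]
 [583.4  76.9  50. ]
 [496.   63.6  50. ]
 [481.5 163.5  50. ]] mean [532.7 120.1  50. ] sides [np.float64(89.34654735209388), np.float64(100.62274492674851), np.float64(88.420862066365), np.float64(101.00755979032637)] ang [np.float64(-82.27879070775188), np.float64(-171.3531850454152), np.float64(98.2493639954266), np.float64(8.393180171574219)]
slot top
 [[546.9 136.9  50. ]
 [547.8 127.2  50. ]
 [517.  121.7  50. ]
 [515.5 132.   50. ]] mean [531.8 129.5  50. ] sides [np.float64(31.828577663361035), np.float64(9.811977344352758), np.float64(31.30334190300607), np.float64(10.435174578587532)] ang [np.float64(-84.89989480739568), np.float64(-169.9169113533943), np.float64(98.25016261798504), np.float64(8.904020518506286)]
rest top
 [[ 586.6 -137.    40. ]
 [ 590.9 -181.1   40. ]
 [ 530.8 -187.    40. ]
 [ 525.4 -141.3   40. ]] mean [ 558.4 -161.6   40. ] sides [np.float64(61.341386904763084), np.float64(44.345380563043804), np.float64(60.454723783968916), np.float64(46.0091360930856
[... 509 characters left out ...]
oat64(7.120977303213632)]
plate side
 [[585.4  79.   50. ]
 [493.2  63.7  50. ]
 [475.4 171.1  50. ]
 [564.8 183.2  50. ]] mean [529.7 124.3  50. ] sides [np.float64(106.18797590756425), np.float64(93.48349332378086), np.float64(108.83878944979578), np.float64(90.26185043001922)] ang [np.float64(-170.59529370196782), np.float64(99.436690162045), np.float64(7.688785745243655), np.float64(-78.80207956978235)]
slot side
[[545.  134.3  50. ]
 [513.8 129.1  50. ]]
grip side top [[ 572.6 -161.7   84. ]
 [ 542.7 -167.2   84. ]] grip bottom front [[ 568.3 -151.9   44. ]
 [ 538.3 -156.5   44. ]]
rest side [[ 583.2 -136.    40. ]
 [ 525.3 -146.2   40. ]
 [ 528.6 -184.1   40. ]
 [ 588.5 -179.3   40. ]]
```

```bash
cat >> h.py <<'E'
from scipy.spatial.transform import Rotation as Ro
def rel(target,yaw_deg,st=None):
    s=st or read_state(); q=s['ee_rot']; R=Ro.from_quat([q[1],q[2],q[3],q[0]])
    a=np.radians(yaw_deg); T=Ro.from_matrix(np.array([[np.cos(a),np.sin(a),0],[np.sin(a),-np.cos(a),0],[0,0,-1]]))
    x=R.as_matrix()[:,0]
    d=np.array(target)-s['tcp_pos']
    print('t',round(s['time_s'],2),'tcp',s['tcp_pos'].round(2),'yaw',np.degrees(np.arctan2(x[1],x[0])).round(2),'tilt',R.as_matrix()[:2,2].round(4),'w',round(s['width'],1),'F',s['ft_force'].round(2),'M',s['ft_torque'].round(2))
    print('turn(tool)',(R.inv()*T).as_rotvec().round(4),'shift now',R.inv().apply(d).round(2),'shift after turn',T.inv().apply(d).round(2))
E
python3 -c "
from h import *
rel([558.6,-162.8,150],7)"
```

```text
t 0.1 tcp [ 257.56 -596.15  213.49] yaw 23.37 tilt [-0.0006  0.0018] w 95.5 F [ 0.78  0.5  -0.06] M [-0.01 -0.   -0.02]
turn(tool) [-1.900e-03  1.000e-04  2.857e-01] shift now [ 448.22 -278.29   64.09] shift after turn [ 351.61 -393.43   63.49]
```

Request:
play_rows(increments=[[0, 0, 0, 0, 0, 0.143, 100], [0, 0, 0, 0, 0, 0.143, 100], [0, 0, 0, 0, 0, 0, 100]], newtons=30)

```text
time_s: 0.48
tcp_pos: [257.6, -596.4, 214.0]
ee_rot: [-0.001, 0.998, 0.062, -0.0]
ft_force: [0.4, 0.6, -0.1]
width: 95.2
```

```bash
python3 -c "
from h import *
rel([558.6,-162.8,150],7)"
```

```text
t 0.47 tcp [ 257.64 -596.4   214.02] yaw 7.08 tilt [-0.0004  0.001 ] w 95.2 F [ 0.36  0.61 -0.15] M [0.04 0.01 0.01]
turn(tool) [-0.0011  0.0002  0.0013] shift now [ 352.09 -393.16   64.36] shift after turn [ 351.56 -393.69   64.02]
```

Request:
play_rows(increments=[[15, -17, 0, 0, 0, 0, 100], [25, -28, 0, 0, 0, 0, 100], [29, -32, 5, 0, 0, 0, 100], [29, -32, 5, 0, 0, 0, 100], [29, -32, 6, 0, 0, 0, 100], [29, -32, 6, 0, 0, 0, 100], [29, -32, 6, 0, 0, 0, 100], [29, -32, 6, 0, 0, 0, 100], [29, -32, 6, 0, 0, 0, 100], [29, -32, 6, 0, 0, 0, 100], [29, -32, 6, 0, 0, 0, 100], [25, -28, 6, 0, 0, 0, 100], [17, -20, 6, 0, 0, 0, 100], [9, -12, 0, 0, 0, 0, 100], [0, 0, 0, 0, 0, 0, 100], [0, 0, 0, 0, 0, 0, 100]])

```text
time_s: 2.48
tcp_pos: [559.1, -164.3, 151.0]
ee_rot: [0.0, 0.998, 0.061, 0.0]
ft_force: [-0.5, 0.4, -0.1]
width: 95.1
```

Run:
```python
from h import *
rel([558.6,-162.8,48],7)
for n in("side","top"):
    im=get_image(n)[:,:,::-1]; cv2.imwrite(f"pics/{n}1.png",im)
rel([558.6,-162.8,48],7)
t=cv2.imread("pics/top1.png"); s=cv2.imread("pics/side1.png")
a=cv2.resize(t[130:220,330:430],None,fx=4,fy=4,interpolation=2);b=cv2.resize(s[110:200,290:390],None,fx=4,fy=4,interpolation=2)
cv2.imwrite("pics/ab1.png",np.hstack([a,b]))
```

```text
t 2.48 tcp [ 559.15 -164.28  151.02] yaw 6.97 tilt [ 0.0003 -0.0004] w 95.1 F [-0.51  0.45 -0.11] M [0.03 0.03 0.04]
turn(tool) [ 0.0005 -0.0002 -0.0005] shift now [ -0.39  -1.59 103.02] shift after turn [ -0.36  -1.54 103.02]
t 2.58 tcp [ 559.13 -164.65  151.01] yaw 6.92 tilt [ 0.0004 -0.0003] w 95.1 F [-0.09 -0.29  0.58] M [0.03 0.05 0.09]
turn(tool) [ 0.0004 -0.0003 -0.0014] shift now [ -0.33  -1.94 103.01] shift after turn [ -0.3   -1.9  103.01]
```

View pics/ab1.png

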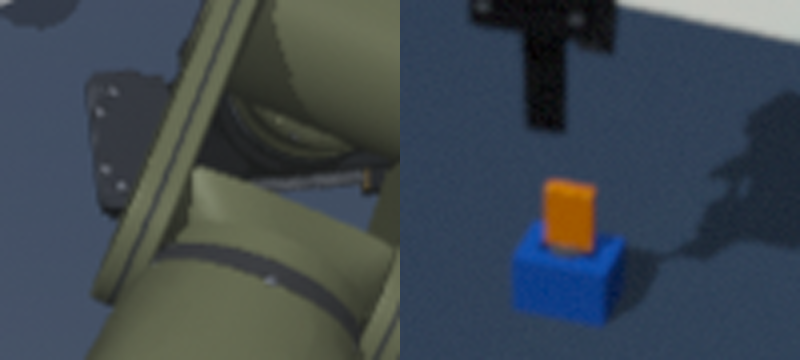

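The side view shows the open fingers above the key, with the finger tip at crop (546,130) and the grip at (570,215). The arm hides the key in the top view. I'll descend now.

Request:
play_rows(increments=[[-0.3, -1.7, 10, 0, 0, 0, 100], [0, 0, 20, 0, 0, 0, 100], [0, 0, 25, 0, 0, 0, 100], [0, 0, 20, 0, 0, 0, 100], [0, 0, 15, 0, 0, 0, 100], [0, 0, 8, 0, 0, 0, 100], [0, 0, 3.5, 0, 0, 0, 100], [0, 0, 0, 0, 0, 0, 100]])

```text
time_s: 3.58
tcp_pos: [559.3, -162.3, 49.5]
ee_rot: [0.0, 0.998, 0.061, 0.0]
ft_force: [-0.2, -0.5, -0.5]
width: 94.9
```

Run:
```python
from h import *
rel([558.6,-162.8,49],7)
s=get_image("side")[:,:,::-1]
cv2.imwrite("pics/s2.png",cv2.resize(s[120:200,280:390],None,fx=6,fy=6,interpolation=2))
```

```text
t 3.58 tcp [ 559.26 -162.32   49.54] yaw 6.98 tilt [ 0.0007 -0.0003] w 94.9 F [-0.24 -0.51 -0.46] M [0.05 0.   0.01]
turn(tool) [ 0.0004 -0.0007 -0.0003] shift now [-0.72  0.4   0.54] shift after turn [-0.72  0.4   0.54]
```

View pics/s2.png

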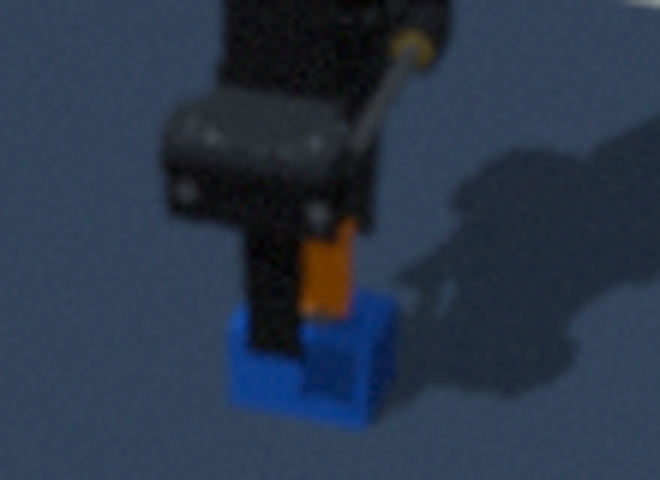

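Run:
```python
from h import *
c=np.array([559.26,-162.32,49.5]); y=np.array([.1215,-.9926,0])
print((w2px("side",[c-y*60,c-y*48])-[280,120])*6)
# grip face predicted if key were at tcp xy
x=np.array([.9926,.1215,0])
print((w2px("side",[[*(c+x*s*15-y*5)[:2],z] for s in(-1,1) for z in (45,84)])-[280,120])*6)
```

```text
[[262.44474715 363.47120413]
 [271.5452718  347.24597664]]
[[337.72834648 306.32890104]
 [339.44758144 226.21709642]
 [268.41761303 293.87035018]
 [268.85568169 214.00716347]]
```

Request:
play_rows(increments=[[0, 0, 0, 0, 0, 0, 50], [0, 0, 0, 0, 0, 0, 20], [0, 0, 0, 0, 0, 0, 8], [0, 0, 0, 0, 0, 0, 4], [0, 0, 0, 0, 0, 0, 4], [0, 0, 0, 0, 0, 0, 4], [0, 0, 0, 0, 0, 0, 4], [0, 0, 0, 0, 0, 0, 4]], newtons=35)

```text
time_s: 4.62
tcp_pos: [558.9, -162.2, 49.1]
ee_rot: [-0.0, 0.998, 0.061, -0.0]
ft_force: [0.1, 0.4, 0.8]
width: 20.5
```

Request:
play_rows(increments=[[0, 0, 0, 0, 0, 0, 0], [0, 0, 0, 0, 0, 0, 0], [0, 0, 0, 0, 0, 0, 0], [0, 0, 0, 0, 0, 0, 0]])

```text
time_s: 5.12
tcp_pos: [558.9, -162.2, 49.1]
ee_rot: [-0.0, 0.998, 0.061, -0.0]
ft_force: [-0.2, 0.5, 0.5]
width: 10.2
```

Width is 10.2 mm, so the grip is held. Now I'll lift.

Request:
play_rows(increments=[[0, 0, -3, 0, 0, 0, 0], [0, 0, -6, 0, 0, 0, 0], [0, 0, -10, 0, 0, 0, 0], [0, 0, -15, 0, 0, 0, 0], [0, 0, -20, 0, 0, 0, 0], [0, 0, -20, 0, 0, 0, 0], [0, 0, -15, 0, 0, 0, 0], [0, 0, -8, 0, 0, 0, 0], [0, 0, 0, 0, 0, 0, 0]])

```text
time_s: 6.25
tcp_pos: [559.2, -162.3, 146.8]
ee_rot: [0.0, 0.998, 0.061, 0.0]
ft_force: [0.2, 0.5, -0.4]
width: 9.6
```

Run:
```python
from h import *
s=get_image("side")[:,:,::-1]
cv2.imwrite("pics/s3.png",cv2.resize(s[80:200,270:390],None,fx=5,fy=5,interpolation=2))
rel([531.7,129.7,130],8.4)
```

```text
t 6.3 tcp [ 558.72 -162.13  145.95] yaw 6.98 tilt [-0.0003  0.0001] w 9.6 F [ 0.14 -0.32 -1.31] M [0.02 0.06 0.02]
turn(tool) [-0.0002  0.0003 -0.0248] shift now [   8.64 -292.95   16.  ] shift after turn [  15.9  -292.65   15.95]
```

View pics/s3.png

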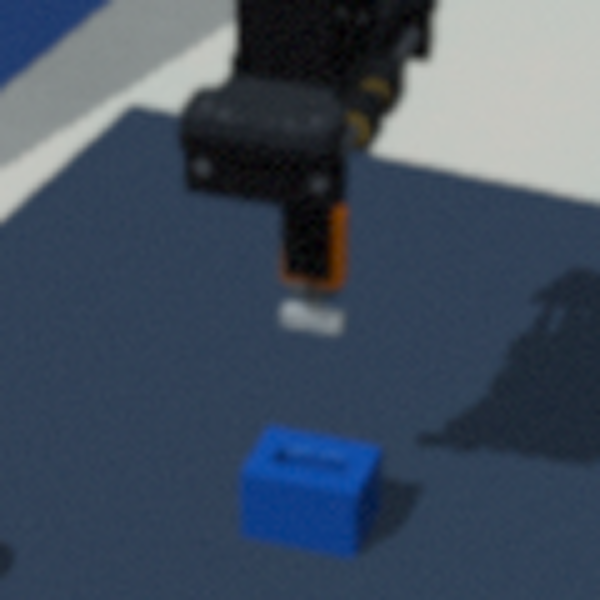

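The key came out cleanly: the T-head is at crop (312,315) and the rest is empty. Next I'll move over the slot.

Request:
play_rows(increments=[[0, 0, 0, 0, 0, -0.025, 0], [1, -15, 0, 0, 0, 0, 0], [1.5, -25, 0, 0, 0, 0, 0], [2, -34, 0, 0, 0, 0, 0], [2, -37, 0, 0, 0, 0, 0], [2, -37, 0, 0, 0, 0, 0], [2, -37, 0, 0, 0, 0, 0], [2, -37, 0, 0, 0, 0, 0], [1.5, -32, 0, 0, 0, 0, 0], [1, -22, 15, 0, 0, 0, 0], [1, -12, 20, 0, 0, 0, 0], [0, -4, 10, 0, 0, 0, 0], [0, 0, 0, 0, 0, 0, 0], [0, 0, 0, 0, 0, 0, 0]])

```text
time_s: 8.05
tcp_pos: [532.5, 128.4, 101.6]
ee_rot: [0.0, 0.997, 0.073, 0.0]
ft_force: [0.3, -0.4, -0.9]
width: 9.7
```

Run:
```python
from h import *
s=get_image("side")[:,:,::-1]
cv2.imwrite("pics/s4.png",cv2.resize(s[180:280,220:340],None,fx=6,fy=6,interpolation=2))
rel([531.7,129.7,85],8.4)
t=get_image("top")[:,:,::-1]
cv2.imwrite("pics/t4.png",cv2.resize(t[130:230,210:330],None,fx=6,fy=6,interpolation=2))
```

```text
t 8.1 tcp [532.67 128.47 101.85] yaw 8.36 tilt [0.0012 0.    ] w 9.9 F [ 0.23  0.03 -0.45] M [0.06 0.02 0.03]
turn(tool) [ 0.0001 -0.0012 -0.0007] shift now [-0.8  -1.36 16.85] shift after turn [-0.78 -1.36 16.85]
```

View pics/s4.png

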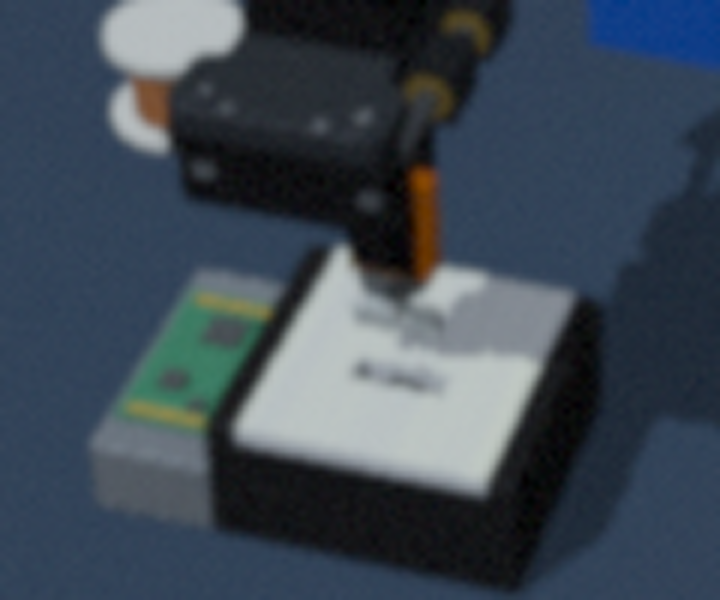

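View pics/t4.png

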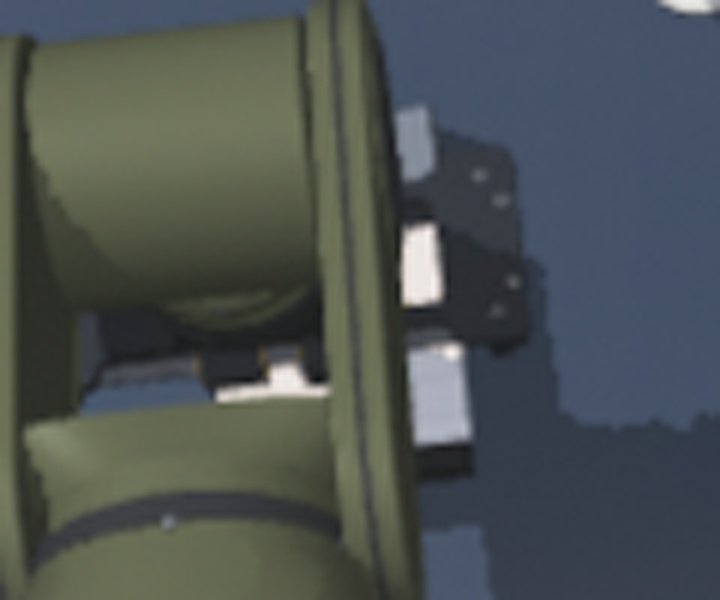

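Run:
```python
from h import *
s=get_image("side")[:,:,::-1]
s=s[220:255,265:310]
cv2.imwrite("pics/s5.png",cv2.resize(s,None,fx=16,fy=16,interpolation=2))
x=np.array([.9893,.1459,0]);y=np.array([-.1459,.9893,0])
c=np.array([532.6,128.45,71.8])
P=[c+x*a*15+y*b*4+[0,0,h] for b in(1,-1) for h in (0,8) for a in (1,-1)]
print(((w2px("side",P)-[265,220]+.5)*16).round())
c=np.array([531.7,129.7,50])
P=[c+x*a*16.5+y*b*5.25 for b in(1,-1)  for a in (1,-1)]
print(((w2px("side",P)-[265,220]+.5)*16).round())
```

```text
[[205. 210.]
 [427. 254.]
 [202. 162.]
 [425. 206.]
 [227. 171.]
 [448. 215.]
 [223. 123.]
 [446. 166.]]
[[200. 350.]
 [443. 399.]
 [229. 298.]
 [469. 347.]]
```

View pics/s5.png

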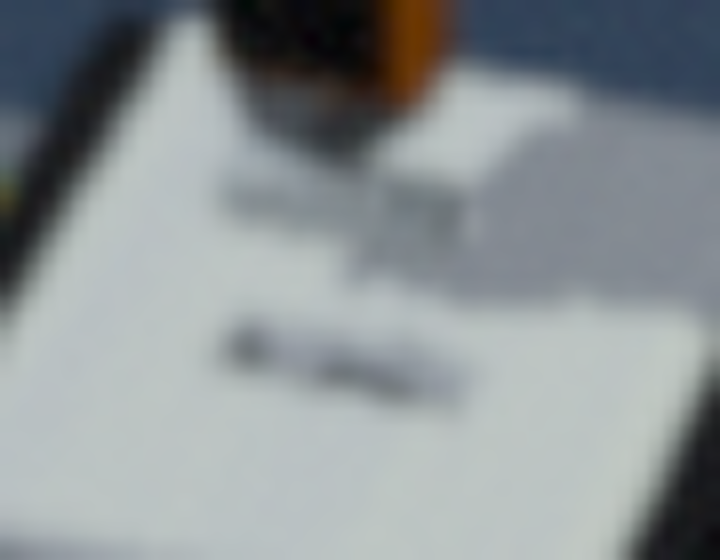

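The T-head's front face spans about (225..462, 175..240) in this crop, and the dark slot about (222..468, 320..405). I'll lower the foot close to the plate, displaced by −y, so I can compare the two at the same height.

Request:
play_rows(increments=[[0, 4, 3, 0, 0, 0, 0], [0, 5, 6, 0, 0, 0, 0], [0, 3, 6, 0, 0, 0, 0], [0, 0, 2, 0, 0, 0, 0], [0, 0, 0, 0, 0, 0, 0]])

```text
time_s: 8.82
tcp_pos: [533.6, 117.1, 83.8]
ee_rot: [-0.0, 0.997, 0.073, -0.0]
ft_force: [-0.1, 0.4, -0.2]
width: 10.0
```

Run:
```python
from h import *
rel([531.7,129.7,85],8.4)
ims=[get_image("side")[:,:,::-1].astype(float) for _ in range(4)]
s=np.mean(ims,0).clip(0,255).astype(np.uint8)
cv2.imwrite("pics/s6full.png",s)
s=s[220:255,265:310]
cv2.imwrite("pics/s6.png",cv2.resize(s,None,fx=16,fy=16,interpolation=2))
```

```text
t 8.82 tcp [533.56 117.11  83.77] yaw 8.41 tilt [-0.0007  0.    ] w 10.0 F [-0.05  0.43 -0.23] M [ 0.07 -0.01  0.04]
turn(tool) [-0.0001  0.0007  0.0001] shift now [ -0.   -12.73  -1.23] shift after turn [ -0.   -12.73  -1.23]
```

View pics/s6.png

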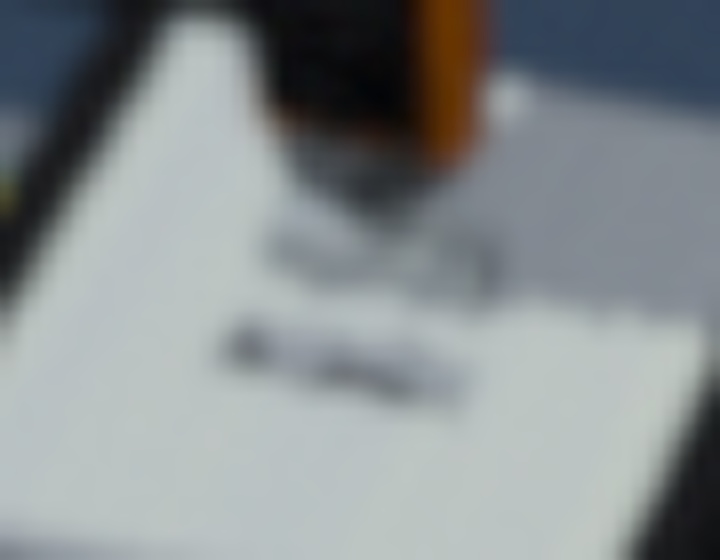

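Run:
```python
from h import *
x=np.array([.9893,.1459,0]);y=np.array([-.1459,.9893,0])
def pr(c,L,W,H):
    P=[c+x*a*L+y*b*W+[0,0,h] for b in(1,-1) for h in H for a in (1,-1)]
    return (w2px("side",P)-[265,220]+.5)*16
A=pr(np.array([533.56,117.11,53.8]),15,4,(0,8)); B=pr(np.array([531.7,129.7,50]),16.5,5.25,(0,))
print(A.round(),B.round(),sep='\n')
im=cv2.imread("pics/s6.png"); im=cv2.convertScaleAbs(im,alpha=1.6,beta=-130)
for p in A: cv2.circle(im,tuple(int(v) for v in p),3,(0,0,255),-1)
for p in B: cv2.circle(im,tuple(int(v) for v in p),3,(0,255,0),-1)
cv2.imwrite("pics/s6b.png",im)
```

```text
[[247. 262.]
 [466. 305.]
 [245. 215.]
 [464. 258.]
 [269. 223.]
 [486. 266.]
 [266. 176.]
 [485. 219.]]
[[200. 350.]
 [443. 399.]
 [229. 298.]
 [469. 347.]]
```

View pics/s6b.png

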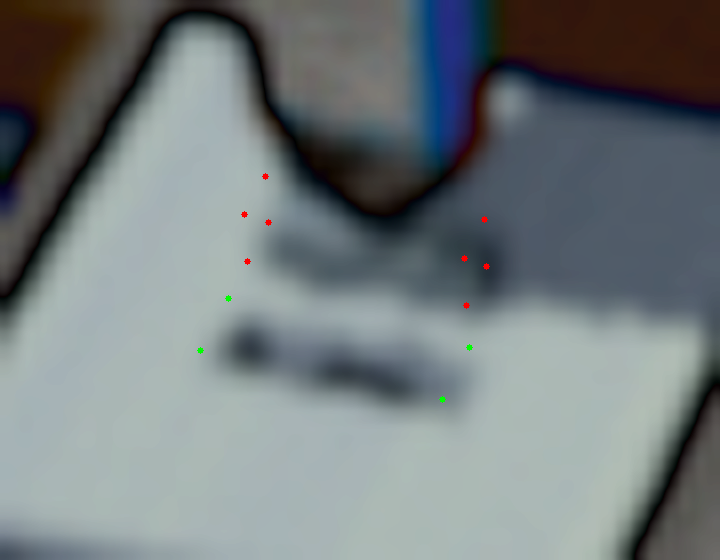

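Request:
play_rows(increments=[[0, 0, 1, 0, 0, 0, 0], [0, 0, 1, 0, 0, 0, 0], [0, 0, 0, 0, 0, 0, 0]])

```text
time_s: 9.4
tcp_pos: [533.7, 117.1, 82.0]
ee_rot: [0.0, 0.997, 0.073, -0.0]
ft_force: [-0.3, 0.7, -0.4]
width: 9.7
```

Request:
play_rows(increments=[[0, 0, 0.6, 0, 0, 0, 0], [0, 0, 0, 0, 0, 0, 0]])

```text
time_s: 9.65
tcp_pos: [533.7, 117.1, 81.5]
ee_rot: [-0.0, 0.997, 0.073, -0.0]
ft_force: [-0.5, -0.4, -0.7]
width: 9.8
```

Request:
play_rows(increments=[[0, 0, 0.6, 0, 0, 0, 0], [0, 0, 0, 0, 0, 0, 0]])

```text
time_s: 9.9
tcp_pos: [533.7, 117.1, 80.9]
ee_rot: [-0.0, 0.997, 0.073, -0.0]
ft_force: [0.3, 0.1, -0.1]
width: 9.8
```

Request:
play_rows(increments=[[0, 0, 0.5, 0, 0, 0, 0], [0, 0, 0, 0, 0, 0, 0]])

```text
time_s: 10.15
tcp_pos: [533.7, 117.1, 80.4]
ee_rot: [0.0, 0.997, 0.073, -0.0]
ft_force: [-0.1, 0.5, -0.1]
width: 9.9
```

Request:
play_rows(increments=[[0, 0, 0.4, 0, 0, 0, 0], [0, 0, 0, 0, 0, 0, 0]])

```text
time_s: 10.4
tcp_pos: [533.8, 117.2, 80.1]
ee_rot: [-0.0, 0.997, 0.073, 0.0]
ft_force: [-0.3, 0.6, 0.3]
width: 9.4
```

Request:
play_rows(increments=[[0, 0, 0.4, 0, 0, 0, 0], [0, 0, 0, 0, 0, 0, 0]])

```text
time_s: 10.65
tcp_pos: [533.8, 117.2, 80.1]
ee_rot: [-0.0, 0.997, 0.073, 0.0]
ft_force: [-1.4, 0.2, 2.5]
width: 9.8
```

Request:
play_rows(increments=[[0, 0, 0.4, 0, 0, 0, 0], [0, 0, 0, 0, 0, 0, 0]])

```text
time_s: 10.9
tcp_pos: [533.9, 117.2, 80.1]
ee_rot: [0.0, 0.997, 0.073, -0.0]
ft_force: [-2.5, -0.9, 7.0]
width: 10.1
```

Contact was at TCP z = 80.1, so the foot sits 30.0 mm below the TCP, as expected. I'll take another picture with the foot on the plate.

Run:
```python
from h import *
ims=[get_image("side")[:,:,::-1].astype(float) for _ in range(4)]
s=np.mean(ims,0)
s=s[220:255,265:310]
b=cv2.resize(s,None,fx=16,fy=16,interpolation=2)
b=np.clip((b-90)*2.2,0,255).astype(np.uint8)
x=np.array([.9893,.1459,0]);y=np.array([-.1459,.9893,0])
def pr(c,L,W,H):
    P=[c+x*a*L+y*q*W+[0,0,h] for q in(1,-1) for h in H for a in (1,-1)]
    return (w2px("side",P)-[265,220]+.5)*16
A=pr(np.array([533.8,117.2,50.]),15,4,(0,8)); print(A.round())
cv2.imwrite("pics/s7.png",b)
rel([531.7,129.7,80],8.4)
```

```text
[[247. 284.]
 [465. 328.]
 [244. 237.]
 [463. 281.]
 [268. 245.]
 [485. 288.]
 [265. 198.]
 [483. 242.]]
t 11.1 tcp [533.9  117.16  80.1 ] yaw 8.41 tilt [ 0. -0.] w 9.8 F [-2.53 -0.74  5.23] M [-0.14  0.66  0.01]
turn(tool) [ 0.     -0.      0.0002] shift now [ -0.34 -12.73   0.1 ] shift after turn [ -0.34 -12.73   0.1 ]
```

View pics/s7.png

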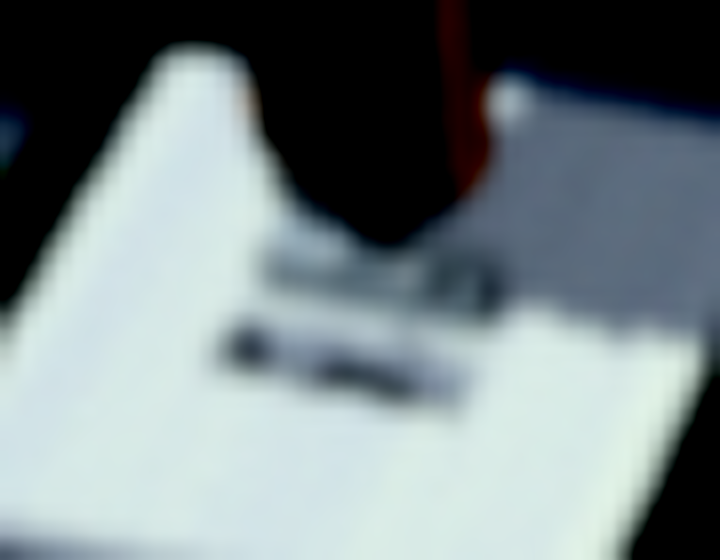

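Foot and slot now lie in the same plane. The slot is about 13 to 16 mm away along +y, with an x error near 0. I'll lift 1.5 mm, shift 10 mm, touch again and slide.

Request:
play_rows(increments=[[0, 0, -2.3, 0, 0, 0, 0], [0, -5, 0, 0, 0, 0, 0], [0, -5, 0, 0, 0, 0, 0], [0, 0, 0, 0, 0, 0, 0]])

```text
time_s: 11.6
tcp_pos: [532.1, 127.5, 81.2]
ee_rot: [-0.0, 0.997, 0.074, -0.0]
ft_force: [-0.9, -0.5, -0.5]
width: 9.7
```

Request:
play_rows(increments=[[0, 0, 1.0, 0, 0, 0, 0], [0, 0, 0.6, 0, 0, 0, 0], [0, 0, 0, 0, 0, 0, 0]])

```text
time_s: 11.98
tcp_pos: [532.4, 127.0, 80.1]
ee_rot: [-0.0, 0.997, 0.073, 0.0]
ft_force: [-0.4, -0.1, 0.6]
width: 9.6
```

Request:
play_rows(increments=[[0, 0, 0.4, 0, 0, 0, 0], [0, -0.5, 0, 0, 0, 0, 0], [0, -0.5, 0, 0, 0, 0, 0], [0, 0, 0, 0, 0, 0, 0]])

```text
time_s: 12.48
tcp_pos: [532.7, 127.7, 80.0]
ee_rot: [0.0, 0.997, 0.073, 0.001]
ft_force: [-0.2, -2.9, 4.5]
width: 9.8
```

Request:
play_rows(increments=[[0, -0.5, 0, 0, 0, 0, 0], [0, -0.5, 0, 0, 0, 0, 0], [0, 0, 0, 0, 0, 0, 0]])

```text
time_s: 12.85
tcp_pos: [531.3, 129.5, 78.7]
ee_rot: [-0.001, 0.997, 0.073, -0.001]
ft_force: [-0.0, 0.7, -0.5]
width: 9.6
```

Z dropped to 78.7 and the force vanished, so the head is entering the slot. I'll continue down gently.

Request:
play_rows(increments=[[0, 0, 0.8, 0, 0, 0, 0], [0, 0, 0, 0, 0, 0, 0]])

```text
time_s: 13.1
tcp_pos: [531.3, 129.2, 77.9]
ee_rot: [-0.0, 0.997, 0.073, -0.001]
ft_force: [-0.6, -0.4, -0.9]
width: 9.3
```

Request:
play_rows(increments=[[0, 0, 1, 0, 0, 0, 0], [0, 0, 0, 0, 0, 0, 0]])

```text
time_s: 13.35
tcp_pos: [531.8, 129.1, 77.5]
ee_rot: [-0.0, 0.997, 0.073, -0.0]
ft_force: [-0.1, 0.4, 0.3]
width: 9.8
```

Request:
play_rows(increments=[[0, 0, 1, 0, 0, 0, 0], [0, 0, 1, 0, 0, 0, 0], [0, 0, 0, 0, 0, 0, 0]])

```text
time_s: 13.72
tcp_pos: [532.0, 129.1, 75.7]
ee_rot: [-0.0, 0.997, 0.073, -0.0]
ft_force: [-0.4, 1.0, -1.0]
width: 9.7
```

Run:
```python
from h import *
rel([531.7,129.7,69],8.4)
```

```text
t 13.72 tcp [531.99 129.1   75.66] yaw 8.41 tilt [-0.      0.0002] w 9.7 F [-0.4   0.96 -1.02] M [ 0.26 -0.01 -0.02]
turn(tool) [-0.0002  0.      0.0001] shift now [-0.2  -0.64  6.66] shift after turn [-0.2  -0.64  6.66]
```

Request:
play_rows(increments=[[0, 0, 1.5, 0, 0, 0, 0], [0, 0, 1.5, 0, 0, 0, 0], [0, 0, 1.5, 0, 0, 0, 0], [0, 0, 0, 0, 0, 0, 0]])

```text
time_s: 14.22
tcp_pos: [531.9, 129.1, 71.0]
ee_rot: [-0.0, 0.997, 0.073, -0.0]
ft_force: [0.5, 1.2, -1.8]
width: 9.6
```

Request:
play_rows(increments=[[0, 0, 1.5, 0, 0, 0, 0], [0, 0, 1, 0, 0, 0, 0], [0, 0, 0, 0, 0, 0, 0]])

```text
time_s: 14.6
tcp_pos: [532.1, 129.1, 69.1]
ee_rot: [-0.0, 0.997, 0.073, 0.0]
ft_force: [-2.6, 1.7, 2.2]
width: 9.7
```

Request:
play_rows(increments=[[0, -0.6, 0, 0, 0, 0, 0], [0, -0.6, 0, 0, 0, 0, 0], [0, 0, 0, 0, 0, 0, 0]])

```text
time_s: 14.98
tcp_pos: [532.2, 129.9, 68.9]
ee_rot: [0.0, 0.997, 0.073, 0.0]
ft_force: [0.0, -1.9, 2.6]
width: 9.9
```

Request:
play_rows(increments=[[0, -0.6, 0, 0, 0, 0, 0], [0, 0, 0, 0, 0, 0, 0]])

```text
time_s: 15.22
tcp_pos: [532.1, 130.8, 68.9]
ee_rot: [0.0, 0.997, 0.073, 0.0]
ft_force: [1.0, -1.4, 2.3]
width: 9.9
```

Request:
play_rows(increments=[[0, -0.5, 0, 0, 0, 0, 0], [0, 0, 0, 0, 0, 0, 0]])

```text
time_s: 15.48
tcp_pos: [531.9, 131.3, 68.9]
ee_rot: [0.0, 0.997, 0.073, 0.0]
ft_force: [0.8, -1.6, 2.8]
width: 9.9
```

Request:
play_rows(increments=[[0, -0.5, 0, 0, 0, 0, 0], [0, 0, 0, 0, 0, 0, 0]])

```text
time_s: 15.72
tcp_pos: [531.8, 131.7, 68.8]
ee_rot: [0.0, 0.997, 0.073, 0.0]
ft_force: [-0.2, -1.5, 2.8]
width: 9.8
```

Request:
play_rows(increments=[[0, -0.5, 0, 0, 0, 0, 0], [0, 0, 0, 0, 0, 0, 0]])

```text
time_s: 15.98
tcp_pos: [531.7, 131.7, 68.8]
ee_rot: [0.001, 0.997, 0.073, 0.0]
ft_force: [1.5, -5.1, 2.1]
width: 9.9
```

The walls are at y ≈ 129.05 and 131.7. That gives 2.6 mm of play against the expected 2.5, so I'll centre at y ≈ 130.4 and press down.

Request:
play_rows(increments=[[0, 0.9, 0, 0, 0, 0, 0], [0, 0.8, 0, 0, 0, 0, 0], [0, 0, 0, 0, 0, 0, 0], [0, 0, 1.5, 0, 0, 0, 0], [0, 0, 1.5, 0, 0, 0, 0], [0, 0, 0, 0, 0, 0, 0]])

```text
time_s: 16.73
tcp_pos: [531.6, 130.8, 65.7]
ee_rot: [-0.0, 0.997, 0.073, -0.0]
ft_force: [0.0, 1.1, 2.4]
width: 10.0
```

Request:
play_rows(increments=[[0, 0, 1.5, 0, 0, 0, 0], [0, 0, 1.5, 0, 0, 0, 0], [0, 0, 1, 0, 0, 0, 0], [0, 0, 0, 0, 0, 0, 0]])

```text
time_s: 17.23
tcp_pos: [531.7, 130.7, 61.8]
ee_rot: [-0.0, 0.997, 0.073, -0.0]
ft_force: [-1.4, 2.8, 3.4]
width: 9.9
```

Run:
```python
from h import *
rel([531.9,130.4,60.8],8.4)
```

```text
t 17.23 tcp [531.72 130.68  61.76] yaw 8.41 tilt [-0.0002  0.0002] w 9.9 F [-1.4   2.76  3.39] M [0.55 0.24 0.  ]
turn(tool) [-0.0002  0.0002  0.0002] shift now [0.14 0.3  0.96] shift after turn [0.14 0.3  0.96]
```

Request:
play_rows(increments=[[0, 0, 1, 0, 0, 0, 0], [0, 0, 0, 0, 0, 0, 0], [0, 0, 0, 0, 0, 0, 0]])

```text
time_s: 17.6
tcp_pos: [531.8, 130.6, 60.8]
ee_rot: [-0.0, 0.997, 0.073, -0.0]
ft_force: [-1.2, 2.5, 5.5]
width: 9.9
```

Request:
play_rows(increments=[[0, 0, 0, 0, 0, -0.1, 0], [0, 0, 0, 0, 0, -0.1, 0], [0, 0, 0, 0, 0, 0, 0]])

```text
time_s: 17.98
tcp_pos: [532.2, 130.0, 61.0]
ee_rot: [0.001, 0.985, 0.172, 0.0]
ft_force: [-0.1, -0.4, 4.4]
width: 10.0
```

Run:
```python
from h import *
rel([531.9,130.4,60.8],98.4)
```

```text
t 17.98 tcp [532.22 129.98  60.97] yaw 19.82 tilt [ 0.001  -0.0013] w 10.0 F [-0.1  -0.4   4.42] M [-0.09 -0.03  0.01]
turn(tool) [ 1.6000e-03  7.0000e-04 -1.3715e+00] shift now [-0.16 -0.5   0.16] shift after turn [ 0.46 -0.26  0.17]
```

It turns freely with near-zero torque, so I'll complete the quarter turn.

Request:
play_rows(increments=[[0, 0, 0, 0, 0, -0.15, 0], [0, 0, 0, 0, 0, -0.15, 0], [0, 0, 0, 0, 0, -0.15, 0], [0, 0, 0, 0, 0, 0, 0]])

```text
time_s: 18.48
tcp_pos: [532.1, 130.2, 60.9]
ee_rot: [0.001, 0.922, 0.387, 0.0]
ft_force: [0.7, -1.4, 4.7]
width: 9.9
```

Request:
play_rows(increments=[[0, 0, 0, 0, 0, -0.15, 0], [0, 0, 0, 0, 0, -0.15, 0], [0, 0, 0, 0, 0, -0.15, 0], [0, 0, 0, 0, 0, -0.15, 0], [0, 0, 0, 0, 0, -0.15, 0], [0, 0, 0, 0, 0, -0.15, 0], [0, 0, 0, 0, 0, -0.02, 0], [0, 0, 0, 0, 0, 0, 0], [0, 0, 0, 0, 0, 0, 0]])

```text
time_s: 19.6
tcp_pos: [531.9, 130.4, 60.8]
ee_rot: [0.0, 0.654, 0.756, -0.0]
ft_force: [0.5, -0.9, 6.0]
width: 9.8
```

Run:
```python
from h import *
rel([531.9,130.4,66],98.4)
```

```text
t 19.6 tcp [531.89 130.41  60.81] yaw 98.26 tilt [ 0.0003 -0.0004] w 9.8 F [ 0.54 -0.93  5.97] M [-0.16 -0.19 -0.04]
turn(tool) [ 0.0002  0.0004 -0.0024] shift now [-0.02  0.   -5.19] shift after turn [-0.02  0.   -5.19]
```

Request:
play_rows(increments=[[0, 0, -1, 0, 0, 0, 0], [0, 0, -1, 0, 0, 0, 0], [0, 0, -1, 0, 0, 0, 0], [0, 0, 0, 0, 0, 0, 0]])

```text
time_s: 20.1
tcp_pos: [531.9, 130.5, 63.8]
ee_rot: [0.0, 0.654, 0.757, 0.0]
ft_force: [1.1, -1.5, 3.7]
width: 10.2
```

Request:
play_rows(increments=[[0, 0, -0.8, 0, 0, 0, 0], [0, 0, 0, 0, 0, 0, 0]])

```text
time_s: 20.35
tcp_pos: [531.8, 130.5, 64.6]
ee_rot: [0.0, 0.654, 0.757, 0.0]
ft_force: [2.0, -1.5, 3.2]
width: 10.1
```

Request:
play_rows(increments=[[0, 0, -0.8, 0, 0, 0, 0], [0, 0, 0, 0, 0, 0, 0]])

```text
time_s: 20.6
tcp_pos: [531.8, 130.6, 65.4]
ee_rot: [-0.0, 0.654, 0.757, -0.0]
ft_force: [1.0, -1.8, 3.2]
width: 10.0
```

Passing z = 63 without resistance means the head is in the groove, not under the ribs. I'll come up until it seats.

Request:
play_rows(increments=[[0, 0, -0.5, 0, 0, 0, 0], [0, 0, 0, 0, 0, 0, 0]])

```text
time_s: 20.85
tcp_pos: [531.7, 130.6, 65.8]
ee_rot: [-0.0, 0.654, 0.757, -0.0]
ft_force: [2.2, -2.3, 3.3]
width: 10.0
```

Request:
play_rows(increments=[[0, 0, -0.4, 0, 0, 0, 0], [0, 0, 0, 0, 0, 0, 0]])

```text
time_s: 21.1
tcp_pos: [531.7, 130.6, 66.1]
ee_rot: [-0.0, 0.654, 0.757, 0.0]
ft_force: [2.3, -1.3, 2.6]
width: 9.9
```

Request:
play_rows(increments=[[0, 0, -0.4, 0, 0, 0, 0], [0, 0, 0, 0, 0, 0, 0]])

```text
time_s: 21.35
tcp_pos: [531.6, 130.6, 66.1]
ee_rot: [-0.0, 0.654, 0.757, -0.0]
ft_force: [2.8, -0.9, -1.8]
width: 9.7
```

It stopped at 66.1 with the force reversing, so the head is seated. Now I'll release.

Request:
play_rows(increments=[[0, 0, 0.3, 0, 0, 0, 0], [0, 0, 0, 0, 0, 0, 14], [0, 0, 0, 0, 0, 0, 18], [0, 0, 0, 0, 0, 0, 25], [0, 0, 0, 0, 0, 0, 40], [0, 0, 0, 0, 0, 0, 60], [0, 0, 0, 0, 0, 0, 60], [0, 0, 0, 0, 0, 0, 60]])

```text
time_s: 22.35
tcp_pos: [531.8, 130.6, 66.4]
ee_rot: [0.0, 0.654, 0.757, 0.0]
ft_force: [0.1, 0.2, -0.5]
width: 55.4
```

Request:
play_rows(increments=[[0, 0, -4, 0, 0, 0, 60], [0, 0, -8, 0, 0, 0, 60], [0, 0, -12, 0, 0, 0, 60], [0, 0, -20, 0, 0, 0, 60], [0, 0, -25, 0, 0, 0, 60], [0, 0, -25, 0, 0, 0, 60], [0, 0, -15, 0, 0, 0, 60], [0, 0, -5, 0, 0, 0, 60], [0, 0, 0, 0, 0, 0, 60]])

```text
time_s: 23.48
tcp_pos: [531.7, 130.6, 180.3]
ee_rot: [-0.0, 0.654, 0.757, -0.0]
ft_force: [-0.2, 0.0, 0.5]
width: 57.1
```

Run:
```python
from h import *
rel([531.9,130.4,66],98.4)
s=get_image("side")[:,:,::-1]
cv2.imwrite("pics/s9.png",cv2.resize(s[130:280,220:400],None,fx=4,fy=4,interpolation=2))
t=get_image("top")[:,:,::-1]
cv2.imwrite("pics/t9.png",t)
```

```text
t 23.48 tcp [531.65 130.55 180.27] yaw 98.36 tilt [-0.0001 -0.    ] w 57.1 F [-0.22  0.03  0.48] M [ 0.02 -0.08 -0.02]
turn(tool) [-0.0001  0.     -0.0006] shift now [ -0.18   0.24 114.27] shift after turn [ -0.19   0.22 114.27]
```

View pics/s9.png

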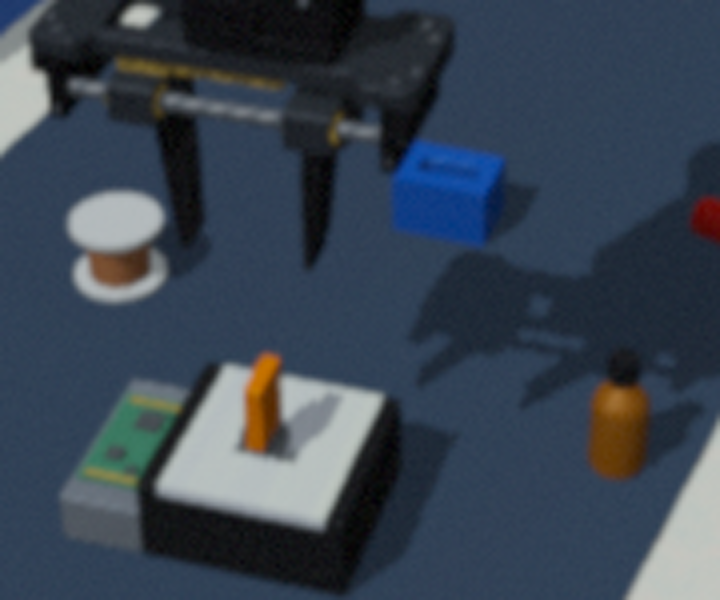

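The key stands upright and turned, with the grip from (265,355) to (260,450), and the bystanders look undisturbed. I'll check the height and yaw by projection before handing in.

Run:
```python
from h import *
s=get_image("side")[:,:,::-1]
f=14;ox,oy=262,208
im=cv2.resize(s[oy:oy+42,ox:ox+50],None,fx=f,fy=f,interpolation=2)
a=np.radians(98.4);x=np.array([np.cos(a),np.sin(a),0]);y=np.array([-np.sin(a),np.cos(a),0])
for z,col in((101,(0,0,255)),(61,(0,255,0))):
    c=np.array([531.8,130.6,z])
    P=(w2px("side",[c+x*i*15+y*j*5 for i,j in((1,1),(1,-1),(-1,-1),(-1,1))])-[ox,oy]+.5)*f+[1.2*f,-.2*f]
    cv2.polylines(im,[P.astype(int)],True,col,1)
cv2.imwrite("pics/s10.png",im)
a0=cv2.imread("pics/top0.png");b=cv2.imread("pics/t9.png")
cv2.imwrite("pics/t10.png",np.hstack([q[90:310,230:430] for q in(a0,b)]))
```

```text
(no output)
```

View pics/s10.png

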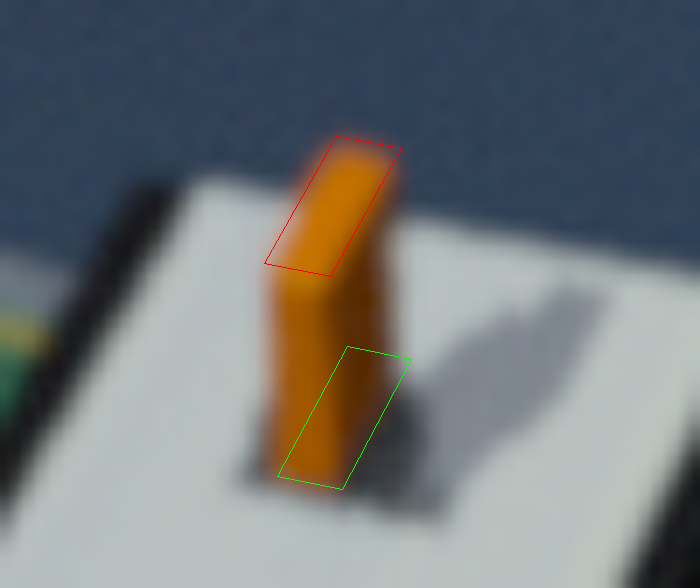

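View pics/t10.png

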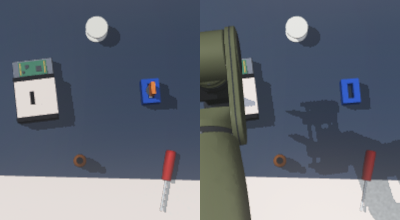

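```bash
python3 -c "
from h import *
rel([531.8,130.6,66],98.4)
print(hand_in())"
```

```text
t 23.62 tcp [531.1 130.5 179.1] yaw 98.37 tilt [-0.0022 -0.0003] w 56.7 F [ 1.43 -0.98  0.7 ] M [-0.01 -0.11 -0.04]
turn(tool) [-0.0022 -0.     -0.0006] shift now [ -0.     0.96 113.1 ] shift after turn [ -0.     0.71 113.1 ]
the job is handed in; nothing more can be done
None
```

The key is locked in the holder and released, and I handed the job in at about 23.6 s of the 64 s allowed. The hand-in gives no verdict.

**What I did:**
- **Finding the slot:** I lifted the key out of its rest and touched it on the plate, with contact at TCP z = 80.1. I then slid it along +y until the T-head dropped into the slot.
- **Centring:** I felt both slot walls and centred the key between them. The play was 2.6 mm, against 2.5 mm expected.
- **Locking:** I pressed the foot about 19 mm under the plate's top and turned it 90° without resistance. I let it up, opened the gripper and withdrew to about 110 mm above the seated height.

**Checks that agreed:**
- **Seating height:** The upward stop came at TCP z = 66.1, which is 14.0 mm below plate contact. That is the seated height, not the 3 mm lower stop under the ribs.
- **Turn:** The gripper finished at 98.4°, square across the slot (holder at about 8.4°).
- **Forces:** The highest force I read with the key on the holder was about 7 N. I only had readings at the end of each move.
- **Surroundings:** The side picture shows the key upright, and the spool, bottle and screwdriver look unmoved in the before and after pictures. I compared those by eye only.

**Checks that disagreed:**
- **Side camera offset:** It put things about 1 px (about 2 mm) off from where the arm measured them.
- **Slot position:** The side-camera estimate of the slot was about 2 mm off the one found by touch; I went by touch.
- **Grip top:** In the last side picture the top of the grip looked 1–2 mm lower than predicted, while its bottom edge matched. I put this down to the camera offset and relied on the measured stop height.

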